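# Load a flanged collimator barrel into its slotted mount and lock it with the keeper plate

## Robot

A 6-joint arm with a two-finger parallel gripper is mounted at the origin on the work surface. World frame = base frame: x ahead of the robot, y to its left, z up, the work surface at z = 0. Lengths are in mm, angles in rad, forces in N, time in s.
With the tool pointing down it reaches from about 350 to 875 mm from the base axis. Payload 4.2 kg.
Tool frame: the origin (TCP) lies between the finger pads; the fingertips stand 14 mm ahead of it and the grasp point (between the pads) lies 5 mm behind it; z points along the fingers, y is the line along which they close (so a half turn about z gives the same grasp; the last joint's range is limited). The gripper opens to 85 mm and grips with 20 to 120 N. Pads are 22 mm wide; open, the fingers measure 114 mm over their backs; the gripper's body (76 mm by 85 mm) begins 54 mm behind the grasp point. The pads swing forward as they close: fully open they stand 13 mm farther back than shut.
Start: joints at [-1.077, 0.385, 0.008, 0, -1.194, -0.259], TCP at [145.423, -607.825, 221.812] pointing down, gripper open.
Joint ranges: [-3.14, 3.14], [-1.21, 2.06], [-1.07, 1.41], [-3.16, 2.05], [-2.99, -0.16], [-3.1, 3.1]. Speed limits (rad/s): [2.79, 2.79, 3.14, 3.14, 3.14, 3.14].

## Interface

Orientations are given as a unit quaternion [x, y, z, w].
In Python, from bench import * gives the robot as it stands.
- The arm moves only by the tool carry_out, never from a script. Its argument "motion" is a list of rows, each a list of 7 numbers: the turn, a rotation vector about the tool's x, y, z in rad, then the shift along the tool's x, y, z in mm, then the opening, from -1 (shut) to 1 (fully open), so that 0 is half open. A call has 1 to 5 rows; each row is the pose to reach, as a shift and turn from the pose commanded when the call began, along the tool's axes at that moment; what a row does not reach only later rows make up. A row lasts 1/8 s, in which the tool goes at most 62.5 mm and 10.7 degrees, less where a joint would pass 70% of its speed; a pose out of reach is approached as far as the arm can. A call with a gripper value outside its range is refused whole. The fingers move at their own pace and stop on an object; the grip force is fixed at half the most. Time passes only in rows, so rows that repeat a pose let the fingers close. It gives the time, the measured TCP pose, the force, the opening and the grip force at its end, in the units of the state.
- read_state(): the state, without advancing time (a new reading comes with each control period).
- get_image(name): name is "scene" or "top" or "wrist"; returns a dict with "color" (480x640x3 uint8, blue, green, red), "mtx" (3x3 intrinsics, pixels), "k1" (the pictures are not rectified: a ray, as slopes to the right and down, at radius r is drawn at 1 + k1 r^2 times it, then the intrinsics apply), "position" and "orientation" of the camera in the world. Camera axes: x right, y down, z forward; pixel columns grow to the right and rows downward; lengths in mm; the calibration is good to about 2 mm. A picture is of the moment at which its call begins. There is no depth.
- job_done(): hands the job in; it is judged then, once.
The state is a dict: "clock": time; "joints": joint angles; "joint_vel": joint speeds; "joint_efforts": joint torques, N m; "position": TCP position; "ee_rot": TCP orientation; "contact_force": force on the tool from outside, world axes, zero at the start; "wrist_torque": the same for the moment, N m; "gripper_width": finger opening in mm; "grasp_force": force on a finger pad.
Only numpy, scipy, OpenCV 4.12 (cv2) and the standard library are available. Lean on these libraries where they do the work, as an engineer would, in place of code of your own. Each camera call takes 0.05 s, during which the arm holds its last target. There are 200 camera calls.

## Task

Load the flanged collimator barrel into the slotted mount: slide it in sideways so that its flange goes underneath the slotted plate, fully home at the closed end of the slot, and let it stand there. Then lock it in by setting the keeper plate down flat on the slotted plate, over both dowels and across the slot. The slotted plate is clamped at a different height each time, so feel for it, and leave the other optics and tools where they stand.

Things in the scene. Friction and masses are not known exactly. Their poses are not given: they have to be found in the camera images.
- barrel: Loose steel collimator barrel, 0.2 to 0.4 kg, starting upright on the table on its flange. Flange at the bottom: diameter 52 mm, 8 mm thick. Above it a plain round tube of 30 mm diameter, up to 105 mm total height. Origin at the centre of the flange's underside, z up along its axis. Round, so its yaw means nothing.
- keeper: Loose keeper, 0.22 kg, starting flat on the table: dark steel plate 44 (x) by 120 (y) by 8 mm, two through holes of 13 mm diameter at y = +45 and -45 mm. A black grip block on its centre, 18 (x) by 30 mm (y), reaches 66 mm above the underside. Origin: centre of the underside, z up. Same if turned half round. Held across the 30 mm, fingertips 25 mm or more above the underside clear the dowels.
- mount: Fixed foot of the slotted mount, 120 x 140 x 12 mm. Origin on the table straight below a fully home barrel; z up; yaw varies. Clamped in its two collars is a level steel deck of two plates, same x, y, yaw as the foot, x = -65 (front) to 40, y = -65 to 65 mm. The deck's height varies by 15 mm and is NOT reported: feel for it. The barrel goes in along the mount's +x.
- mouth (a point): Fixed to the foot at x = -65, y = 0 mm, the middle of the slot's open mouth, axes as the mount's. Only its x and y count. Upper, slotted plate: 8 mm thick. Slot along x, 34 mm wide, flared to 52 mm at the mouth. Under it a 13 mm high, 60 mm wide pocket for the flange, open at the front. Pocket floor (no slot, ends level with the mouth): 21 mm below the slotted plate's top face.
- seat (a point): Fixed to the foot on the axis of a fully home barrel (x = 0, y = 0), axes as the mount's. Only its x and y count: its height, 65.5 mm, is just the middle of the pocket floor's possible heights (58 to 73 mm). The slot's flat closed end, at x = 15.5 mm, stops the 30 mm tube there.
- gate (a point): Fixed to the foot midway between the dowels (x = -40, y = 0 mm): the keeper's centre when on. Only its x and y count: its height, 86.5 mm, is just the middle of the top face's possible heights (79 to 94 mm). The dowels stand on the top face at x = -40, y = +45 and -45 mm: diameter 10 mm, 20 mm tall, upper 6 mm tapered. The top face is rigid, plain and free to touch around x = 20, y = +-45 mm.
- nd_filter: Bystander, loose: smoked round neutral density filter upright in an aluminium cell on a 40 x 50 mm foot, 74 mm tall. Origin at the centre of its underside.
- chrome_post: Bystander, loose: short chromed post, diameter 25 mm on a 36 mm foot, 75 mm tall. Origin at the centre of its underside.
- lens_tube: Bystander, loose: black lens tube without a flange, diameter 35 mm, 50 mm tall, standing upright. Origin at the centre of its underside.
- hex_driver: Bystander, loose: hand driver with black handle, 160 mm long, lying on the table. Origin at the centre of its length, x along it.

How it is judged (in metres and radians):
On the way:
1. the barrel is fully home in the slot, upright, with its flange under the slotted plate (horizontal distance between barrel and seat below 0.0045 m and height (world z) of barrel between 0.055 and 0.0775 m and angle between barrel's own z axis and vertical below 0.08 rad), for 0.2 s.
At the end, for the whole second after the job is handed in: Both at rest and released. Barrel upright (0.06 rad), within 4.5 mm of the seat point, flange under the slotted plate (underside 55 to 76.5 mm up). Keeper flat (0.05 rad) over both dowels, within 4 mm of the gate point, underside 18 to 24 mm above the flange's, in line within 0.09 rad (horizontal distance between barrel and seat below 0.0045 m and height (world z) of barrel between 0.055 and 0.0765 m and angle between barrel's own z axis and vertical below 0.06 rad and horizontal distance between keeper and gate below 0.004 m and z of keeper in the frame of barrel between 0.018 and 0.024 m and angle between keeper's own z axis and vertical below 0.05 rad and angle between the y axis of keeper and the y axis of mount, either way round below 0.09 rad and linear speed of each of barrel, keeper below 0.01 m/s); the robot touches nothing.
It fails at once if a bystander is shoved more than 25 mm or knocked over (distance of any of nd_filter, chrome_post, lens_tube, hex_driver from where it was at the start of the episode above 0.025 m or angle between any of nd_filter, chrome_post, lens_tube's own z axis and vertical above 0.5 rad).
It also fails if it takes over 72 s, if anything falls off the work surface, if the arm or the gripper's body presses on something with over 40 N, if the wrist force passes 120 N, or if a joint passes its speed limit or range.

## Working session

There is one attempt and no reset: what is moved stays moved. The work goes in short steps, Python scripts to look and compute and a tool call to move; the robot and the scene stay as the last step left them, time stands still between calls to the robot, and variables do not carry over. Pictures are saved under pics/ and viewed, at most 10 in all, crops included, and the job is handed in when it is done.

Besides the shell and the picture viewer there is one more tool, called by a JSON object that holds its "name" and its "arguments". carry_out: Moves the arm, as the interface text tells. Its arguments: {"type":"object","properties":{"motion":{"type":"array"}},"required":["motion"]}

```bash
ls; mkdir -p pics
cat > h.py <<'E'
from bench import *
import numpy as np, cv2
from scipy.spatial.transform import Rotation as R
def snap(n,f):
    d=get_image(n); cv2.imwrite(f'pics/{f}.png',d['color']); 
    import pickle; pickle.dump(d,open(f'pics/{f}.pkl','wb')); return d
def load(f):
    import pickle; return pickle.load(open(f'pics/{f}.pkl','rb'))
def rays(d,px):
    K=np.array(d['mtx']); px=np.atleast_2d(np.array(px,float)).reshape(-1,1,2)
    n=cv2.undistortPoints(px,K,np.array([d['k1'],0,0,0,0.])).reshape(-1,2)
    return R.from_quat(d['orientation']).apply(np.c_[n,np.ones(len(n))])
def onz(d,px,z):
    r=rays(d,px); p=np.array(d['position']); t=(z-p[2])/r[:,2]
    return (p+t[:,None]*r)
def proj(d,P):
    c=R.from_quat(d['orientation']).inv().apply(np.atleast_2d(P)-np.array(d['position']))
    n=c[:,:2]/c[:,2:]; n=n*(1+d['k1']*(n**2).sum(1,keepdims=True)); K=np.array(d['mtx'])
    return n*[K[0,0],K[1,1]]+K[:2,2]
def local(p):  # world target point -> shift in tool axes
    s=read_state(); return R.from_quat(s['ee_rot']).inv().apply(np.array(p)-s['position'])
E
python3 - <<'E'
from h import *
for n in('scene','top'):
    d=snap(n,n+'0'); print(n,d['mtx'],d['k1'],d['position'],d['orientation'])
print(read_state())
E
```

```text
pics
scene [[597.1949785    0.         325.34907308]
 [  0.         597.1949785  233.83146966]
 [  0.           0.           1.        ]] -0.07227160307974817 [1176.75057011  395.8312258   892.60538789] [ 0.40284963  0.83781718 -0.33123409 -0.16142655]
top [[446.81113256   0.         318.85022093]
 [  0.         446.81113256 237.41124415]
 [  0.           0.           1.        ]] -0.07970112535925274 [ 527.10314722  -67.24940457 1055.05425519] [ 0.71116339 -0.70276345  0.0155484  -0.01133218]
{'clock': 0.1, 'joints': array([-1.07739936e+00,  3.85483776e-01,  6.77761469e-03, -4.23235624e-04,
       -1.19398011e+00, -2.58614182e-01]), 'joint_vel': array([-2.29590518e-03, -1.22676811e-03,  3.77519910e-03,  2.72411995e-03,
        2.72079146e-04,  5.24691907e-05]), 'joint_efforts': array([-8.07980487e-04, -3.93318880e+01,  1.88928080e+01,  4.19794366e+00,
       -2.61711961e-03,  7.96295382e-06]), 'position': array([ 145.297203  , -607.33563135,  220.83615756]), 'ee_rot': array([-1.17044385e-01,  9.93126216e-01,  9.51182665e-04, -1.64045086e-04]), 'contact_force': array([0.17640484, 0.53659705, 0.25697241]), 'wrist_torque': array([-0.00150685,  0.00539797,  0.02611927]), 'grasp_force': 0.0, 'gripper_width': 85.24953042523398}
```

View pics/top0.png

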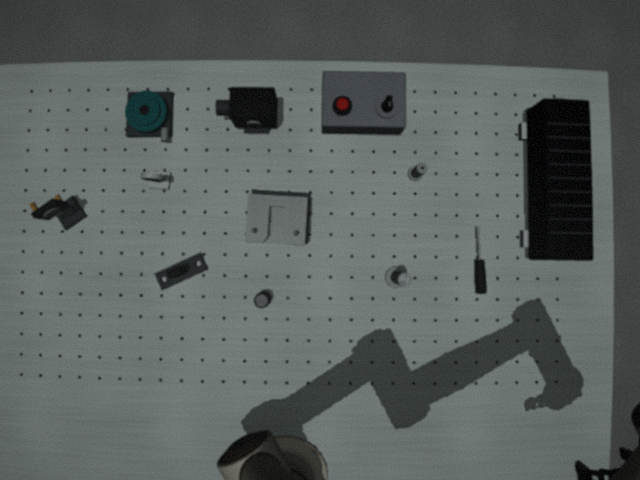

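View pics/scene0.png

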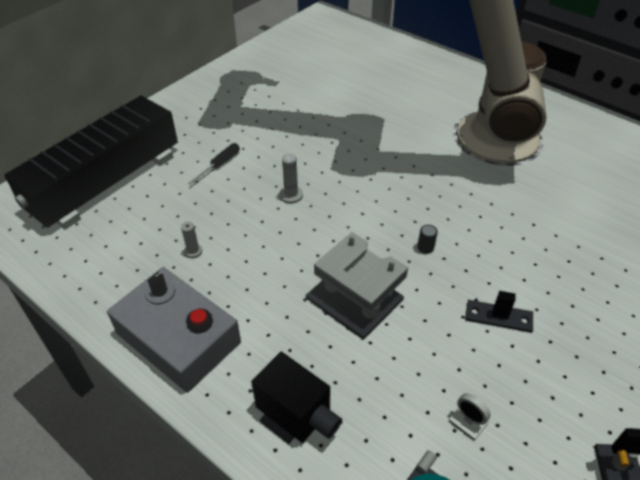

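The top view shows the mount at about (278,217) with its mouth toward the robot. The barrel is at (398,276), the keeper at (181,270), the lens tube at (263,298), the chrome post at (418,171), the filter at (157,178) and the driver at (479,260). The scene view shows the same layout, with the dowels at about (350,240) and (391,267).

Run:
```python
from h import *
t=load('top0')['color'];s=load('scene0')['color']
f=lambda im,x,y,w,h:cv2.resize(im[y:y+h,x:x+w],(400,300),interpolation=cv2.INTER_CUBIC)
a=np.vstack([np.hstack([f(t,238,180,80,60+15),f(t,370,245,80,60)]),np.hstack([f(s,300,225,120,90),f(t,145,240,80,60)])])
cv2.imwrite('pics/crop1.png',cv2.convertScaleAbs(a,alpha=1.4))
```

```text
(no output)
```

View pics/crop1.png

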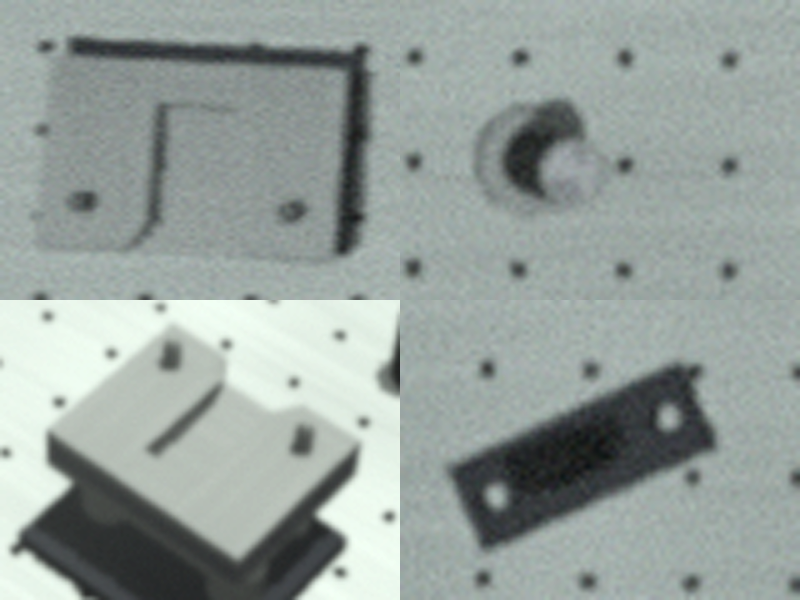

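Run:
```python
from h import *
t=load('top0');s=load('scene0')
def tri(a,b):
    r1=rays(t,a)[0];r2=rays(s,b)[0];p1=np.array(t['position']);p2=np.array(s['position'])
    k=np.linalg.lstsq(np.c_[r1,-r2],p2-p1,rcond=None)[0];A=p1+k[0]*r1;B=p2+k[1]*r2
    return (A+B)/2,np.linalg.norm(A-B)
np.set_printoptions(precision=1,suppress=True)
d=[(254.4,230.3),(296.4,232.5)]
D=[tri(d[0],(390.9,262.5)),tri(d[1],(351.3,237.9))]
print(D,np.linalg.norm(D[0][0]-D[1][0]))
P=onz(t,d,100);print('dow z100',P,np.linalg.norm(P[0]-P[1]))
C=onz(t,[(248,193),(308.4,196),(245.6,242),(305.6,244.5)],88);print('deck',C)
print('flange',onz(t,(396.2,276.8),8),'tube top',onz(t,(404.4,279),105))
H=onz(t,[(164.4,279),(198.4,263.4)],5);print('holes',H,np.linalg.norm(H[0]-H[1]),H.mean(0))
print('slot corner',onz(t,(270.4,206),88))
```

```text
[(array([576.5,  65.9, 102.4]), np.float64(1.649528192984374)), (array([572.6, -23.7, 101.8]), np.float64(2.4351843685577186))] 89.59702274712748
dow z100 [[577.   65.5 100. ]
 [573.4 -24.6 100. ]] 90.14318957246586
deck [[658.9  82.7  88. ]
 [653.8 -49.   88. ]
 [552.1  85.9  88. ]
 [548.2 -44.3  88. ]]
flange [[ 476.6 -255.9    8. ]] tube top [[ 476.8 -256.   105. ]]
holes [[464.4 290.5   5. ]
 [502.4 209.9   5. ]] 89.12991848333304 [483.4 250.2   5. ]
slot corner [[631.   33.3  88. ]]
```

{"name": "carry_out", "arguments": {"motion": [[0,0,0.07,-60,44,0,-1],[0,0,0.14,-120,89,0,-1],[0,0,0.21,-180,133,0,-1],[0,0,0.275,-240,178,0,-1]]}}

```text
clock: 0.6
position: [307.0, -414.6, 221.5]
ee_rot: [0.021, 1.0, 0.0, -0.0]
contact_force: [0.9, -0.9, 0.2]
gripper_width: 11.8
grasp_force: 0.0
```

```bash
cat >> h.py <<'E'
def go(p,yang):  # tool shift and turn to world p, tool y at yang deg, from measured pose
    s=read_state(); r=R.from_quat(s['ee_rot']); y=r.apply([0,1,0])
    a=np.degrees(np.arctan2(y[1],y[0])); tz=-(yang-a); t=r.inv().apply(np.array(p)-s['position'])
    # tilt correction
    print('pos',np.round(s['position'],1),'z',np.round(r.apply([0,0,1]),3),'shift',np.round(t,1),'turn z rad',round(np.radians(tz),3),'f',np.round(s['contact_force'],1),'w',round(s['gripper_width'],1),'t',round(s['clock'],2))
E
python3 -c "
from h import *
go((633,-26.5,140),87.65)"
```

```text
pos [ 307.  -414.6  221.5] z [-0.  0. -1.] shift [-309.2  401.7   81.5] turn z rad -0.002 f [ 0.9 -0.9  0.2] w 11.8 t 0.6
```

{"name": "carry_out", "arguments": {"motion": [[0,0,0,-35,45,0,-1],[0,0,0,-70,90,0,-1],[0,0,0,-105,136,0,-1],[0,0,0,-140,182,0,-1],[0,0,0,-175,227,0,-1]]}}

```text
clock: 1.23
position: [490.8, -194.8, 221.6]
ee_rot: [0.02, 1.0, 0.0, -0.0]
contact_force: [-0.2, -1.1, -0.6]
gripper_width: -0.1
grasp_force: 0.0
```

{"name": "carry_out", "arguments": {"motion": [[0,0,0,-35,45,0,-1],[0,0,0,-70,90,20,-1],[0,0,0,-106,137,60,-1],[0,0,0,-106,137,100,-1],[0,0,0,-106,137,100,-1]]}}

```text
clock: 1.85
position: [598.7, -63.4, 117.5]
ee_rot: [0.02, 1.0, -0.0, -0.005]
contact_force: [-0.8, 0.5, 0.8]
gripper_width: 0.2
grasp_force: 0.0
```

```bash
python3 -c "
from h import *
d=snap('wrist','w1');p=R.from_quat(d['orientation']).apply([0,0,1]);print(d['mtx'],d['k1'],d['position'],p)
go((633,-26.5,100),87.65)"
```

```text
[[402.26033857   0.         319.44791107]
 [  0.         402.26033857 244.69122926]
 [  0.           0.           1.        ]] -0.034678021125062936 [521.75584257 -60.4187502  269.96181194] [ 0.2999733  -0.01266554 -0.95386351]
pos [600.6 -64.1 120.5] z [-0.004 -0.001 -1.   ] shift [-31.   38.9  20.4] turn z rad 0.001 f [ 0.  -0.2  0.5] w 0.4 t 1.9
```

View pics/w1.png

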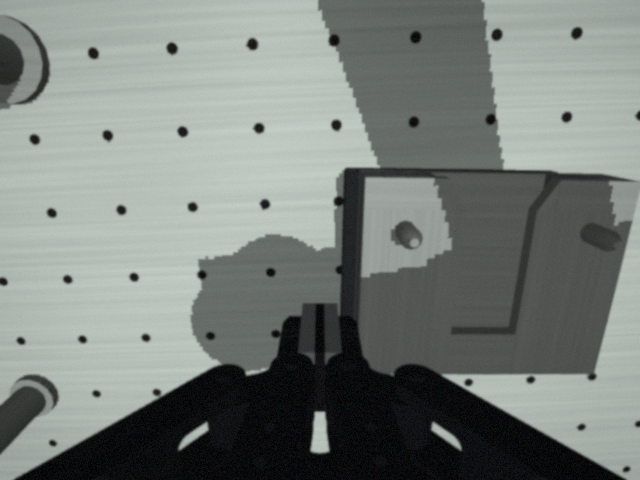

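The wrist view shows the mount's deck from above. Its −y dowel top is at about (413,241) and its +y dowel top at about (615,240). The slot's closed end is at row 330, and its wall bottoms out at (515,330).

{"name": "carry_out", "arguments": {"motion": [[0,0,0,-16,20,0,-1],[0,0,0,-32,39,0,-1],[0,0,0,-32,39,10,-1],[0,0,0,-32,39,12,-1],[0,0,0,-32,39,12,-1]]}}

```text
clock: 2.52
position: [634.5, -27.2, 110.3]
ee_rot: [0.021, 1.0, -0.0, -0.0]
contact_force: [0.5, -0.2, -0.1]
gripper_width: -0.4
grasp_force: 0.0
```

```bash
python3 -c "
from h import *
d=load('w1')
for z in (98,102,106):
  P=onz(d,[(412,240),(613,239)],z);print(z,P,np.linalg.norm(P[0]-P[1]))
print(onz(d,[(515,330),(452,330)],82))
go((633,-26.5,100),87.65)"
```

```text
98 [[575.23524205 -21.2543207   98.        ]
 [578.27703269  70.72781469  98.        ]] 92.03241668557767
102 [[573.99125889 -22.16532365 102.        ]
 [576.96229451  67.67721727 102.        ]] 89.89165262524475
106 [[572.74727573 -23.0763266  106.        ]
 [575.64755632  64.62661985 106.        ]] 87.75088856491185
[[632.25851491  38.85545975  82.        ]
 [630.73099655   5.14961046  82.        ]]
pos [634.5 -27.2 110.3] z [-0. -0. -1.] shift [ 1.6  0.6 10.3] turn z rad -0.0 f [ 0.5 -0.2 -0.1] w -0.4 t 2.52
```

{"name": "carry_out", "arguments": {"motion": [[0,0,0,0,0,3,-1],[0,0,0,0,0,6,-1],[0,0,0,0,0,8,-1],[0,0,0,0,0,9,-1],[0,0,0,0,0,10,-1]]}}

```text
clock: 3.15
position: [635.2, -26.2, 99.7]
ee_rot: [0.02, 1.0, -0.0, -0.0]
contact_force: [0.6, 0.0, 0.6]
gripper_width: 0.0
grasp_force: 0.0
```

{"name": "carry_out", "arguments": {"motion": [[0,0,0,0,0,0.5,-1],[0,0,0,0,0,1,-1],[0,0,0,0,0,1.5,-1]]}}

```text
clock: 3.52
position: [635.1, -26.2, 98.3]
ee_rot: [0.02, 1.0, 0.0, 0.0]
contact_force: [-0.2, 0.1, -0.9]
gripper_width: 0.0
grasp_force: 0.0
```

{"name": "carry_out", "arguments": {"motion": [[0,0,0,0,0,0.5,-1],[0,0,0,0,0,1,-1]]}}

```text
clock: 3.78
position: [635.1, -26.3, 97.3]
ee_rot: [0.02, 1.0, -0.0, 0.0]
contact_force: [-0.1, 0.5, 0.7]
gripper_width: 0.1
grasp_force: 0.0
```

{"name": "carry_out", "arguments": {"motion": [[0,0,0,0,0,0.5,-1],[0,0,0,0,0,1,-1]]}}

```text
clock: 4.03
position: [635.1, -26.3, 96.3]
ee_rot: [0.02, 1.0, 0.0, -0.0]
contact_force: [0.2, -0.9, -0.1]
gripper_width: 0.0
grasp_force: 0.0
```

{"name": "carry_out", "arguments": {"motion": [[0,0,0,0,0,0.5,-1],[0,0,0,0,0,1,-1]]}}

```text
clock: 4.28
position: [635.1, -26.3, 95.2]
ee_rot: [0.02, 1.0, -0.0, -0.0]
contact_force: [-0.4, 0.2, -0.6]
gripper_width: -0.2
grasp_force: 0.0
```

{"name": "carry_out", "arguments": {"motion": [[0,0,0,0,0,0.5,-1],[0,0,0,0,0,1,-1]]}}

```text
clock: 4.53
position: [635.1, -26.3, 94.3]
ee_rot: [0.02, 1.0, -0.0, 0.0]
contact_force: [-0.4, 0.5, -0.5]
gripper_width: -0.0
grasp_force: 0.0
```

{"name": "carry_out", "arguments": {"motion": [[0,0,0,0,0,0.5,-1],[0,0,0,0,0,1,-1]]}}

```text
clock: 4.78
position: [635.1, -26.3, 93.3]
ee_rot: [0.02, 1.0, 0.0, 0.0]
contact_force: [0.0, 0.8, -0.1]
gripper_width: -0.2
grasp_force: 0.0
```

{"name": "carry_out", "arguments": {"motion": [[0,0,0,0,0,0.5,-1],[0,0,0,0,0,1,-1]]}}

```text
clock: 5.03
position: [635.1, -26.3, 92.3]
ee_rot: [0.02, 1.0, 0.0, -0.0]
contact_force: [-0.1, -0.1, 0.2]
gripper_width: 0.3
grasp_force: 0.0
```

{"name": "carry_out", "arguments": {"motion": [[0,0,0,0,0,0.5,-1],[0,0,0,0,0,1,-1]]}}

```text
clock: 5.28
position: [635.1, -26.3, 91.3]
ee_rot: [0.02, 1.0, 0.0, -0.0]
contact_force: [-0.4, -0.4, 0.3]
gripper_width: 0.2
grasp_force: 0.0
```

{"name": "carry_out", "arguments": {"motion": [[0,0,0,0,0,0.5,-1],[0,0,0,0,0,1,-1]]}}

```text
clock: 5.52
position: [635.1, -26.3, 90.3]
ee_rot: [0.02, 1.0, -0.0, -0.0]
contact_force: [-1.1, 0.5, -0.6]
gripper_width: -0.2
grasp_force: 0.0
```

```bash
python3 -c "
from h import *
d=snap('wrist','w2');s=snap('scene','s2');go((635,-26.5,90),87.65)
P=proj(s,[(635,-26.3,77)])[0].astype(int);print(P)
c=lambda im,x,y:cv2.resize(im[max(y-45,0):y+45,x-60:x+60],(400,300),interpolation=3)
cv2.imwrite('pics/crop2.png',np.hstack([c(s['color'],*P),cv2.resize(d['color'],(400,300))]))"
```

```text
pos [635.1 -26.3  90.2] z [-0. -0. -1.] shift [ 0.  -0.2  0.2] turn z rad 0.001 f [ 0.7 -0.2 -0.2] w 0.1 t 5.62
[327 266]
```

View pics/crop2.png

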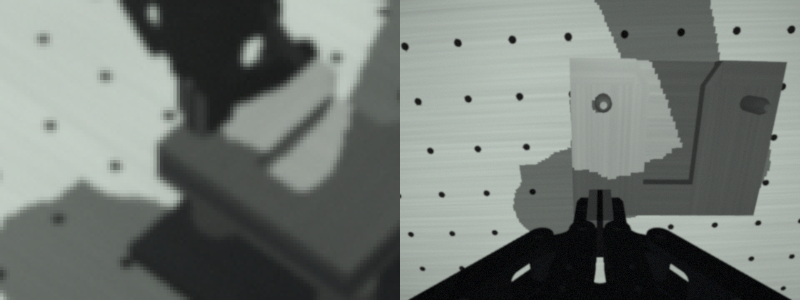

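The crops show the shut fingertips over the deck, and they look a few mm above its face. There is no contact yet, so I'll keep feeling downward.

{"name": "carry_out", "arguments": {"motion": [[0,0,0,0,0,0.5,-1],[0,0,0,0,0,1,-1],[0,0,0,0,0,1.5,-1],[0,0,0,0,0,2,-1]]}}

```text
clock: 6.12
position: [635.1, -26.3, 88.3]
ee_rot: [0.02, 1.0, -0.0, 0.0]
contact_force: [0.3, 0.1, 0.0]
gripper_width: -0.1
grasp_force: 0.0
```

{"name": "carry_out", "arguments": {"motion": [[0,0,0,0,0,0.5,-1],[0,0,0,0,0,1,-1],[0,0,0,0,0,1.5,-1],[0,0,0,0,0,2,-1]]}}

```text
clock: 6.62
position: [635.1, -26.3, 86.3]
ee_rot: [0.02, 1.0, 0.0, 0.0]
contact_force: [-0.9, -0.2, 0.7]
gripper_width: 0.1
grasp_force: 0.0
```

{"name": "carry_out", "arguments": {"motion": [[0,0,0,0,0,0.5,-1],[0,0,0,0,0,1,-1],[0,0,0,0,0,1.5,-1],[0,0,0,0,0,2,-1]]}}

```text
clock: 7.12
position: [635.1, -26.3, 84.3]
ee_rot: [0.02, 1.0, 0.0, -0.0]
contact_force: [0.4, -0.3, -0.4]
gripper_width: 0.2
grasp_force: 0.0
```

{"name": "carry_out", "arguments": {"motion": [[0,0,0,0,0,0.5,-1],[0,0,0,0,0,1,-1],[0,0,0,0,0,1.5,-1],[0,0,0,0,0,2,-1]]}}

```text
clock: 7.62
position: [635.1, -26.3, 82.3]
ee_rot: [0.02, 1.0, 0.0, -0.0]
contact_force: [0.7, 0.2, -0.1]
gripper_width: 0.2
grasp_force: 0.0
```

```bash
python3 -c "
from h import *
s=snap('scene','s3');go((635,-26.5,90),87.65)
x,y=327,262
c=lambda im:cv2.resize(im[y-30:y+30,x-40:x+40],(800,600),interpolation=3)
cv2.imwrite('pics/crop3.png',cv2.convertScaleAbs(c(s['color']),alpha=1.8))
for z in (60,70,80,90): print(z,(proj(s,[(635,-26.3,z)])-[287,232])*10)"
```

```text
pos [635.  -26.3  82.2] z [-0. -0. -1.] shift [ 0.  -0.3 -7.8] turn z rad 0.001 f [ 0.5 -0.3  0.5] w -0.2 t 7.67
60 [[408.83590003 407.20848543]]
70 [[409.21171862 371.64144806]]
80 [[409.59259472 335.58114115]]
90 [[409.97862495 299.01781615]]
```

View pics/crop3.png

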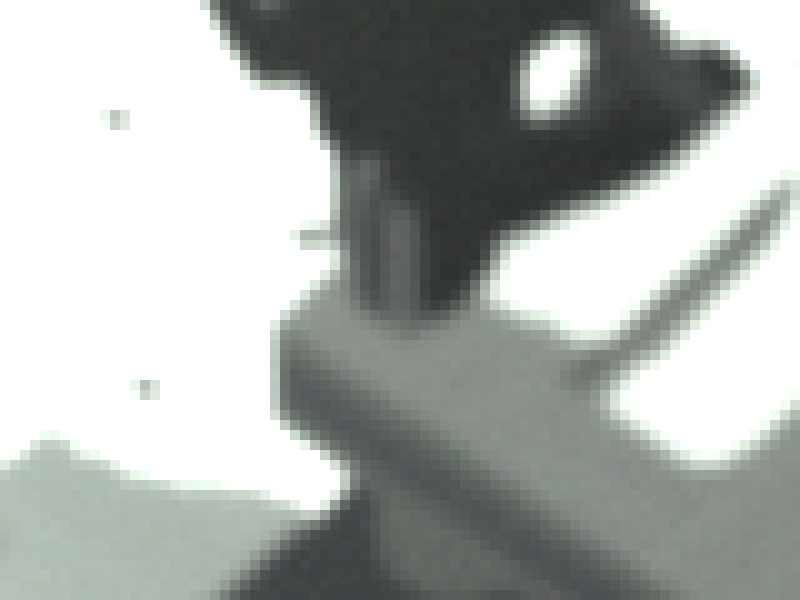

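The crop shows the fingertips ending at row ~318, which is just above the deck face.

{"name": "carry_out", "arguments": {"motion": [[0,0,0,0,0,0.5,-1],[0,0,0,0,0,1,-1],[0,0,0,0,0,1.5,-1],[0,0,0,0,0,2,-1]]}}

```text
clock: 8.18
position: [635.1, -26.3, 80.3]
ee_rot: [0.02, 1.0, -0.0, -0.0]
contact_force: [-0.3, -0.7, -0.2]
gripper_width: -0.1
grasp_force: 0.0
```

{"name": "carry_out", "arguments": {"motion": [[0,0,0,0,0,0.5,-1],[0,0,0,0,0,1,-1],[0,0,0,0,0,1.5,-1],[0,0,0,0,0,2,-1]]}}

```text
clock: 8.68
position: [635.1, -26.2, 78.3]
ee_rot: [0.02, 1.0, 0.0, 0.0]
contact_force: [0.3, -0.2, -0.1]
gripper_width: -0.2
grasp_force: 0.0
```

{"name": "carry_out", "arguments": {"motion": [[0,0,0,0,0,0.5,-1],[0,0,0,0,0,1,-1],[0,0,0,0,0,1.5,-1],[0,0,0,0,0,2,-1]]}}

```text
clock: 9.18
position: [635.1, -26.3, 76.5]
ee_rot: [0.02, 1.0, -0.0, -0.0]
contact_force: [-0.5, -0.7, 2.8]
gripper_width: -0.3
grasp_force: 1.3
```

{"name": "carry_out", "arguments": {"motion": [[0,0,0,0,0,0.5,-1],[0,0,0,0,0,1,-1],[0,0,0,0,0,1.5,-1],[0,0,0,0,0,2,-1]]}}

```text
clock: 9.68
position: [635.1, -26.3, 76.5]
ee_rot: [0.02, 1.0, -0.0, 0.0]
contact_force: [-4.8, 1.1, 11.3]
gripper_width: -0.1
grasp_force: 5.9
```

{"name": "carry_out", "arguments": {"motion": [[0,0,0,0,0,-50,-1],[0,0,0,20,-32,-60,-1],[0,0,0,54,-85,-60,-1],[0,0,0,89,-143,-60,-1],[0,0,0,89,-143,-20,-1]]}}

```text
clock: 10.3
position: [540.8, -168.5, 97.1]
ee_rot: [0.022, 1.0, -0.0, 0.004]
contact_force: [0.5, 1.0, -0.2]
gripper_width: -0.1
grasp_force: 0.0
```

{"name": "carry_out", "arguments": {"motion": [[0,0,0,0,0,35,-1],[0,0,0,0,0,70,-1],[0,0,0,0,0,84,-1],[0,0,0,0,0,87,-1],[0,0,0,0,0,87,-1]]}}

```text
clock: 10.92
position: [541.4, -165.6, 8.2]
ee_rot: [0.02, 1.0, -0.0, 0.001]
contact_force: [-0.3, 0.6, 0.9]
gripper_width: -0.0
grasp_force: 0.0
```

{"name": "carry_out", "arguments": {"motion": [[0,0,0,0,0,2,-1],[0,0,0,0,0,4,-1],[0,0,0,0,0,6,-1],[0,0,0,0,0,8,-1],[0,0,0,0,0,9,-1]]}}

```text
clock: 11.55
position: [540.3, -165.6, -1.9]
ee_rot: [0.02, 1.0, 0.0, -0.0]
contact_force: [0.4, -1.0, 1.1]
gripper_width: -0.1
grasp_force: 0.0
```

{"name": "carry_out", "arguments": {"motion": [[0,0,0,0,0,0.5,-1],[0,0,0,0,0,1,-1],[0,0,0,0,0,1.5,-1],[0,0,0,0,0,2,-1]]}}

```text
clock: 12.05
position: [540.5, -165.6, -3.7]
ee_rot: [0.02, 1.0, -0.0, 0.0]
contact_force: [-0.2, -0.8, -0.1]
gripper_width: -0.2
grasp_force: 0.0
```

{"name": "carry_out", "arguments": {"motion": [[0,0,0,0,0,0.5,-1],[0,0,0,0,0,1,-1],[0,0,0,0,0,1.5,-1],[0,0,0,0,0,2,-1]]}}

```text
clock: 12.55
position: [540.4, -165.6, -5.7]
ee_rot: [0.02, 1.0, -0.0, -0.0]
contact_force: [-0.4, -0.0, -1.2]
gripper_width: 0.1
grasp_force: 0.0
```

{"name": "carry_out", "arguments": {"motion": [[0,0,0,0,0,0.5,-1],[0,0,0,0,0,1,-1],[0,0,0,0,0,1.5,-1],[0,0,0,0,0,2,-1]]}}

```text
clock: 13.05
position: [540.4, -165.5, -7.7]
ee_rot: [0.02, 1.0, 0.0, -0.0]
contact_force: [0.1, -0.6, -0.5]
gripper_width: -0.2
grasp_force: 0.0
```

{"name": "carry_out", "arguments": {"motion": [[0,0,0,0,0,0.5,-1],[0,0,0,0,0,1,-1],[0,0,0,0,0,1.5,-1],[0,0,0,0,0,2,-1]]}}

```text
clock: 13.55
position: [540.4, -165.6, -9.4]
ee_rot: [0.02, 1.0, -0.0, -0.0]
contact_force: [-1.2, 0.5, 5.0]
gripper_width: -0.2
grasp_force: 2.5
```

{"name": "carry_out", "arguments": {"motion": [[0,0,0,0,0,-55,1],[0,0,0,0,0,-110,1],[0,0,0,20,-30,-130,1],[0,0,0,45,-70,-130,1],[0,0,0,60,-93,-130,1]]}}

```text
clock: 14.18
position: [475.6, -257.2, 120.8]
ee_rot: [0.021, 1.0, 0.0, 0.0]
contact_force: [0.0, -0.8, -0.1]
gripper_width: 85.3
grasp_force: 0.0
```

{"name": "carry_out", "arguments": {"motion": [[0,0,0,0,0,0,1],[0,0,0,0,0,0,1]]}}

```text
clock: 14.42
position: [477.1, -255.9, 120.3]
ee_rot: [0.02, 1.0, -0.0, 0.0]
contact_force: [-0.1, 0.1, -0.6]
gripper_width: 85.2
grasp_force: 0.0
```

```bash
python3 -c "
from h import *
d=snap('wrist','w4');go((476.7,-256,50),87.65)"
```

```text
pos [ 477.3 -255.6  120.3] z [ 0. -0. -1.] shift [ 0.6 -0.4 70.3] turn z rad 0.001 f [ 0.1 -0.1  0.1] w 85.5 t 14.47
```

View pics/w4.png

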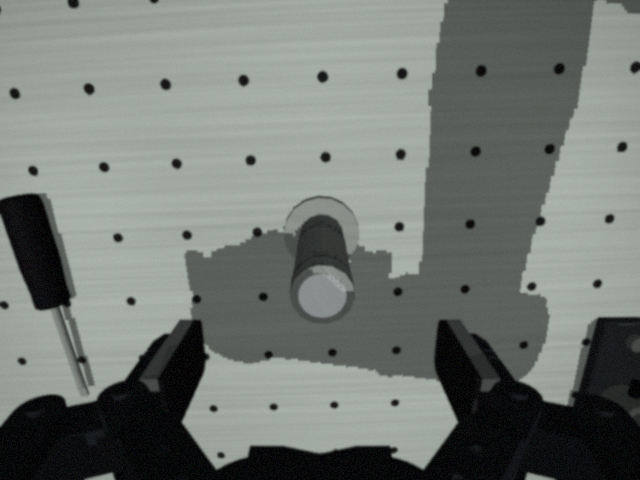

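The wrist view shows the barrel top at (322,294), centred between the open pads at columns ~200 and ~440, so it is clear to descend.

{"name": "carry_out", "arguments": {"motion": [[0,0,0,0,0,30,1],[0,0,0,0,0,60,1],[0,0,0,0,0,70,1],[0,0,0,0,0,70,1],[0,0,0,0,0,70,-1]]}}

```text
clock: 15.1
position: [477.9, -256.1, 51.4]
ee_rot: [0.02, 1.0, -0.0, 0.001]
contact_force: [0.3, 0.2, -0.2]
gripper_width: 69.6
grasp_force: 0.0
```

{"name": "carry_out", "arguments": {"motion": [[0,0,0,0,0,0,-1],[0,0,0,0,0,0,-1],[0,0,0,0,0,0,-1],[0,0,0,0,0,0,-1],[0,0,0,0,0,0,-1]]}}

```text
clock: 15.72
position: [477.2, -256.2, 51.0]
ee_rot: [0.02, 1.0, -0.0, 0.001]
contact_force: [-1.2, 3.0, 5.5]
gripper_width: 29.0
grasp_force: 59.0
```

```bash
python3 -c "
from h import *
d=load('w4');print(onz(d,[(322,294)],105))
go((545,22,150),87.65)"
```

```text
[[ 476.56113627 -254.84649225  105.        ]]
pos [ 477.2 -256.2   51. ] z [ 0.001 -0.    -1.   ] shift [-56.8 280.6 -99. ] turn z rad 0.001 f [-1.2  3.   5.5] w 29.0 t 15.72
```

{"name": "carry_out", "arguments": {"motion": [[0,0,0,0,0,-40,-1],[0,0,0,0,0,-90,-1],[0,0,0,-4,45,-110,-1],[0,0,0,-8,90,-110,-1],[0,0,0,-12,135,-110,-1]]}}

```text
clock: 16.35
position: [493.2, -120.4, 159.4]
ee_rot: [0.021, 1.0, 0.0, -0.001]
contact_force: [1.1, -0.1, -3.4]
gripper_width: 29.0
grasp_force: 60.2
```

{"name": "carry_out", "arguments": {"motion": [[0,0,0,-4,45,0,-1],[0,0,0,-8,90,0,-1],[0,0,0,-12,130,0,-1],[0,0,0,-13,147,0,-1],[0,0,0,-13,147,25,-1]]}}

```text
clock: 16.98
position: [514.2, 26.0, 135.9]
ee_rot: [0.019, 1.0, 0.001, 0.002]
contact_force: [1.2, 0.0, -2.9]
gripper_width: 28.8
grasp_force: 60.3
```

{"name": "carry_out", "arguments": {"motion": [[0,0,0,0,0,17,-1],[0,0,0,0,0,17,-1],[0,0,0,0,0,17,-1]]}}

```text
clock: 17.35
position: [513.4, 24.3, 118.7]
ee_rot: [0.02, 1.0, -0.0, 0.0]
contact_force: [0.6, -0.6, -3.0]
gripper_width: 28.8
grasp_force: 60.3
```

```bash
python3 -c "
from h import *
s=snap('scene','s5');go((514.4,24.6,118),87.65)
x,y=360,210
cv2.imwrite('pics/crop5.png',cv2.resize(s['color'][y-75:y+75,x-100:x+100],(800,600),interpolation=3))"
```

```text
pos [513.5  24.5 119. ] z [ 0.001  0.    -1.   ] shift [-0.8  0.2  1. ] turn z rad 0.0 f [ 0.5  0.3 -2.7] w 28.8 t 17.4
```

View pics/crop5.png

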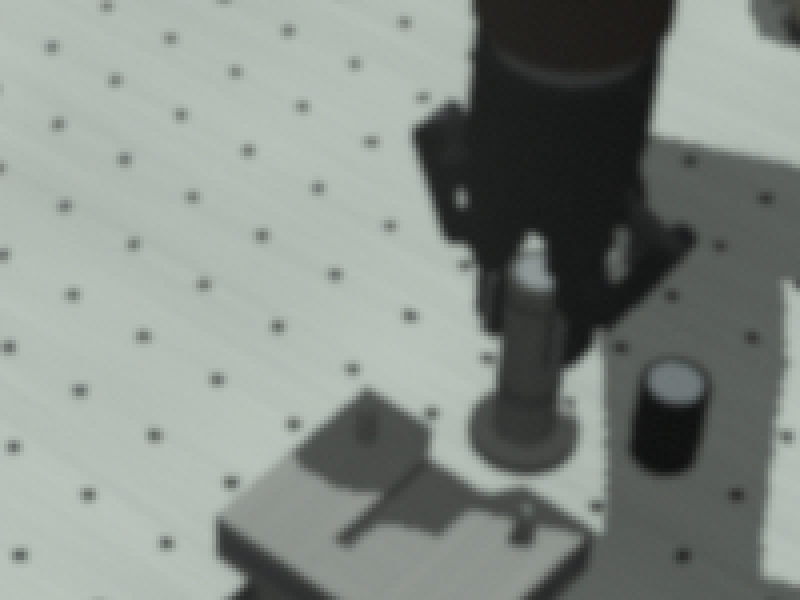

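The crop shows the barrel held upright in front of the mouth, with its flange at the height of the deck's edge and the lens tube clear of it. I'll insert it now.

{"name": "carry_out", "arguments": {"motion": [[0,0,0,-10,0,1,-1],[0,0,0,-20,0,1,-1],[0,0,0,-30,0,1,-1],[0,0,0,-40,0,1,-1],[0,0,0,-50,0,1,-1]]}}

```text
clock: 18.02
position: [563.8, 22.6, 117.2]
ee_rot: [0.02, 1.0, -0.0, -0.0]
contact_force: [-0.4, -1.1, -4.1]
gripper_width: 28.8
grasp_force: 60.3
```

```bash
python3 -c "
from h import *
go((615.3,20.8,118),87.65);print(read_state()['wrist_torque'])"
```

```text
pos [563.8  22.6 117.2] z [-0. -0. -1.] shift [-51.5   0.3  -0.8] turn z rad 0.001 f [-0.4 -1.1 -4.1] w 28.8 t 18.02
[-0.01326227 -0.01268571 -0.01500699]
```

{"name": "carry_out", "arguments": {"motion": [[0,0,0,-10,0,0,-1],[0,0,0,-20,0,0,-1],[0,0,0,-30,0,0,-1],[0,0,0,-38,0,0,-1],[0,0,0,-43,0,0,-1]]}}

```text
clock: 18.65
position: [606.5, 20.9, 117.2]
ee_rot: [0.02, 1.0, -0.0, -0.0]
contact_force: [-0.1, -0.5, -3.6]
gripper_width: 28.5
grasp_force: 60.3
```

{"name": "carry_out", "arguments": {"motion": [[0,0,0,-1.5,0,0,-1],[0,0,0,-3,0,0,-1],[0,0,0,-4.5,0,0,-1],[0,0,0,-6,0,0,-1]]}}

```text
clock: 19.15
position: [611.9, 20.7, 117.4]
ee_rot: [0.02, 1.0, -0.0, -0.0]
contact_force: [-0.4, -0.9, -4.1]
gripper_width: 28.8
grasp_force: 60.3
```

{"name": "carry_out", "arguments": {"motion": [[0,0,0,-1,0,0,-1],[0,0,0,-2,0,0,-1],[0,0,0,-3,0,0,-1]]}}

```text
clock: 19.52
position: [615.0, 20.6, 117.3]
ee_rot: [0.02, 1.0, 0.0, -0.0]
contact_force: [0.1, 0.2, -3.4]
gripper_width: 28.6
grasp_force: 60.3
```

{"name": "carry_out", "arguments": {"motion": [[0,0,0,-0.5,0,0,-1],[0,0,0,-1,0,0,-1],[0,0,0,-1.5,0,0,-1]]}}

```text
clock: 19.9
position: [616.5, 20.5, 117.3]
ee_rot: [0.02, 1.0, 0.0, -0.0]
contact_force: [0.4, -0.7, -2.8]
gripper_width: 28.8
grasp_force: 60.3
```

{"name": "carry_out", "arguments": {"motion": [[0,0,0,-0.5,0,0,-1],[0,0,0,-1,0,0,-1],[0,0,0,-1.5,0,0,-1]]}}

```text
clock: 20.27
position: [617.1, 20.4, 117.1]
ee_rot: [0.02, 1.0, -0.0, -0.001]
contact_force: [-2.9, 0.7, -2.4]
gripper_width: 28.6
grasp_force: 60.3
```

{"name": "carry_out", "arguments": {"motion": [[0,0,0,-0.5,0,0,-1],[0,0,0,-1,0,0,-1]]}}

```text
clock: 20.52
position: [617.5, 20.3, 117.0]
ee_rot: [0.02, 1.0, -0.0, -0.002]
contact_force: [-5.4, 0.9, -0.2]
gripper_width: 28.5
grasp_force: 60.5
```

{"name": "carry_out", "arguments": {"motion": [[0,0,0,1.5,0.5,0,-1],[0,0,0,1.5,1,0,-1],[0,0,0,1.5,1.5,0,-1],[0,0,0,1.5,2,0,-1]]}}

```text
clock: 21.02
position: [617.2, 22.3, 117.0]
ee_rot: [0.02, 1.0, -0.0, -0.0]
contact_force: [-3.3, -1.8, -3.6]
gripper_width: 28.8
grasp_force: 60.3
```

{"name": "carry_out", "arguments": {"motion": [[0,0,0,0,0.5,0,-1],[0,0,0,0,1,0,-1],[0,0,0,0,1,0,-1]]}}

```text
clock: 21.4
position: [617.2, 22.7, 117.1]
ee_rot: [0.02, 1.0, -0.001, -0.001]
contact_force: [-3.3, -4.2, -3.8]
gripper_width: 28.7
grasp_force: 60.1
```

{"name": "carry_out", "arguments": {"motion": [[0,0,0,0,-1.5,0,-1],[0,0,0,0.3,-2.7,0.5,-1],[0,0,0,0.3,-2.7,1,-1],[0,0,0,0.3,-2.7,1.5,-1],[0,0,0,0.3,-2.7,1.7,-1]]}}

```text
clock: 22.02
position: [617.3, 21.3, 116.2]
ee_rot: [0.02, 1.0, 0.0, 0.0]
contact_force: [-4.9, 1.4, -0.9]
gripper_width: 28.8
grasp_force: 60.5
```

{"name": "carry_out", "arguments": {"motion": [[0,0,0,0,0,0,-0.3],[0,0,0,0,0,0,0.3],[0,0,0,0,0,0,0.3],[0,0,0,0,0,-40,0.3],[0,0,0,0,0,-95,0.3]]}}

```text
clock: 22.65
position: [617.1, 20.6, 210.7]
ee_rot: [0.02, 1.0, -0.0, -0.001]
contact_force: [0.4, 0.2, 0.1]
gripper_width: 55.4
grasp_force: 0.0
```

```bash
python3 -c "
from h import *
go((483.4,250.2,150),115.2)
t=snap('top','t6');s=snap('scene','s6')
x,y=278,215
c=lambda im,x,y:cv2.resize(im[y-45:y+45,x-60:x+60],(400,300),interpolation=3)
cv2.imwrite('pics/crop6.png',np.hstack([c(t['color'],x,y),c(s['color'],360,250)]))
d=snap('wrist','w6')"
```

```text
pos [617.1  20.6 210.7] z [-0.002 -0.001 -1.   ] shift [142.7 224.1  60.7] turn z rad -0.48 f [0.4 0.2 0.1] w 55.4 t 22.65
```

View pics/w6.png

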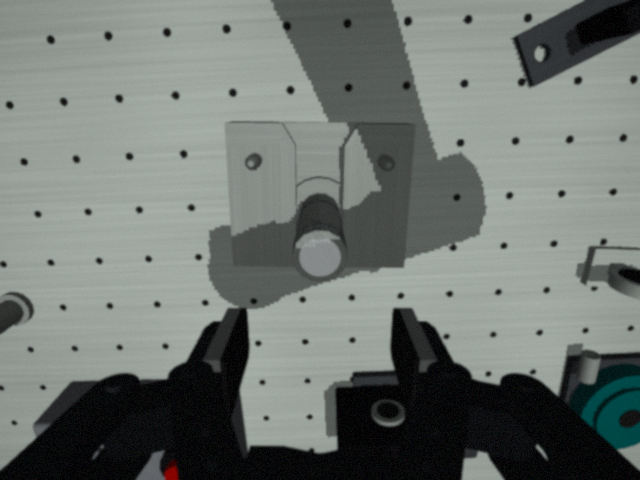

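The wrist view shows the barrel standing at the closed end of the slot, with its top at (320,257) and the flange edge visible through the slot at row 182. The dowels are at about (253,161) and (386,162), and the keeper is at top right.

```bash
python3 -c "
from h import *
np.set_printoptions(precision=1,suppress=True)
d=load('w6')
P=onz(d,[(252,161),(386,162)],97);print(P,np.linalg.norm(P[0]-P[1]),P.mean(0))
print('barrel',onz(d,(320,257),170))
C=onz(d,[(226,123),(414,124),(233,266),(404,267)],86);print('deck',C)
t=load('t6');w1=load('w1');t0=load('top0')
print('top0',onz(t0,[(254.4,230.3),(296.4,232.5)],98).mean(0))
print('w1',onz(w1,[(412,240),(613,239)],105).mean(0))
"
```

```text
[[573.7 -22.1  97. ]
 [577.8  67.6  97. ]] 89.78766483737168 [575.8  22.7  97. ]
barrel [[616.5  21.5 170. ]]
deck [[548.9 -39.3  86. ]
 [554.4  88.   86. ]
 [653.  -45.7  86. ]
 [659.   84.2  86. ]]
top0 [575.3  20.6  98. ]
w1 [574.5  21.3 105. ]
```

{"name": "carry_out", "arguments": {"motion": [[0,0,-0.1,30,45,0,1],[0,0,-0.2,60,90,0,1],[0,0,-0.3,90,135,0,1],[0,0,-0.4,115,180,0,1],[0,0,-0.48,142,224,0,1]]}}

```text
clock: 23.42
position: [483.5, 251.8, 210.2]
ee_rot: [-0.219, 0.976, 0.0, 0.0]
contact_force: [0.3, 0.6, 0.4]
gripper_width: 85.4
grasp_force: 0.0
```

{"name": "carry_out", "arguments": {"motion": [[0,0,0,0,0,0,1],[0,0,0,0,0,0,1]]}}

```text
clock: 23.68
position: [484.3, 250.3, 210.2]
ee_rot: [-0.218, 0.976, -0.0, -0.0]
contact_force: [-0.1, -0.8, 0.4]
gripper_width: 85.5
grasp_force: 0.0
```

```bash
python3 -c "
from h import *
d=snap('wrist','w7')
go((483.4,250.2,150),115.2)
m=(d['color'].max(2)<85).astype(np.uint8)
for z,p in((8,[(483.4,250.2)]),):
  print(proj(d,[(464.4,290.5,5),(502.4,209.9,5),(483.4,250.2,66)]))"
```

```text
pos [484.5 249.8 210.3] z [-0. -0. -1.] shift [ 0.8  0.8 60.3] turn z rad -0.001 f [ 0.1 -0.7  0.5] w 85.2 t 23.73
[[369.62175758 204.44144461]
 [271.09863659 204.42525015]
 [320.50151183 221.61525675]]
```

View pics/w7.png

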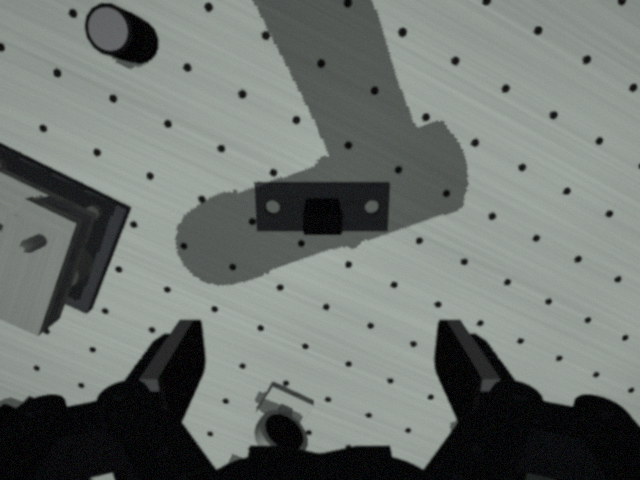

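The wrist view shows the keeper square to the tool, with its holes at (273,207) and (372,207). The grip block is centred at column ~322 between the pads, and the nd_filter is at (280,425), in front of the gripper side.

```bash
python3 -c "
from h import *
np.set_printoptions(precision=2,suppress=True)
d=load('w7');g=cv2.cvtColor(d['color'],cv2.COLOR_BGR2GRAY)
H=[]
for cx in(273,372):
  w=g[197:218,cx-10:cx+11].astype(float);w=np.clip(w-w.min()-0.5*(w.max()-w.min()),0,None)
  yy,xx=np.mgrid[197:218,cx-10:cx+11];H.append((( xx*w).sum()/w.sum(),(yy*w).sum()/w.sum()))
print(H);P=onz(d,H,4);v=P[0]-P[1];print(P,np.linalg.norm(v),P.mean(0),np.degrees(np.arctan2(v[1],v[0])))
# plate outline
print('row profile',g[176:240:3,290],'blk',g[210,296:350:2],'col',g[190:245:3,322])
print('nd',onz(d,[(280,425)],60), 'foot',onz(d,[(258,400),(313,403)],0))
go(list(P.mean(0)[:2])+[150],115)
"
```

```text
[(np.float64(272.45713491732664), np.float64(206.22676115047938)), (np.float64(371.1592039800995), np.float64(206.10392482034274))]
[[503.66 211.66   4.  ]
 [465.31 292.68   4.  ]] 89.63994862239315 [484.49 252.17   4.  ] -64.67397980076427
row profile [100  89  49  32  32  24  29  25  30  28  28  30  28  24  26  33  29  24
  43  88  92  95] blk [32 27 25 22  9  4  8 13  7  9 10  4  3  4 13  4  1 11  0 11  6  2 10 29
 25 29 31] col [25 27 22 10  4  0  6  4 12  4  4  3  0 12  6 77 91 91 89]
nd [[677.78 300.31  60.  ]] foot [[709.44 281.83   0.  ]
 [687.31 337.66   0.  ]]
pos [484.5 249.8 210.3] z [-0. -0. -1.] shift [-1.   2.1 60.3] turn z rad 0.003 f [ 0.1 -0.7  0.5] w 85.2 t 23.73
```

{"name": "carry_out", "arguments": {"motion": [[0,0,0,-1,2,50,1],[0,0,0,-1,2,100,1],[0,0,0,-1,2,150,1],[0,0,0,-1,2,180,1],[0,0,0,-1,2,190,1]]}}

```text
clock: 24.35
position: [484.1, 250.6, 18.5]
ee_rot: [-0.217, 0.976, -0.001, -0.002]
contact_force: [-0.4, 0.4, 0.9]
gripper_width: 85.7
grasp_force: 0.0
```

{"name": "carry_out", "arguments": {"motion": [[0,0,0,0,0,0,1],[0,0,0,0,0,0,-1],[0,0,0,0,0,0,-1],[0,0,0,0,0,0,-1],[0,0,0,0,0,0,-1]]}}

```text
clock: 24.98
position: [484.8, 253.1, 21.6]
ee_rot: [-0.218, 0.976, 0.0, 0.001]
contact_force: [-1.2, -0.3, 4.9]
gripper_width: 29.6
grasp_force: 60.1
```

{"name": "carry_out", "arguments": {"motion": [[0,0,0,0,0,0,-1],[0,0,0,0,0,0,-1],[0,0,0,0,0,0,-1]]}}

```text
clock: 25.35
position: [484.9, 253.1, 21.6]
ee_rot: [-0.218, 0.976, 0.0, 0.001]
contact_force: [-1.0, 1.0, 6.4]
gripper_width: 29.3
grasp_force: 60.3
```

```bash
python3 -c "
from h import *
go((484.5,252.2,20),115.3)"
```

```text
pos [484.9 253.1  21.6] z [ 0.001  0.001 -1.   ] shift [ 0.7 -0.6  1.6] turn z rad -0.001 f [-1.   1.   6.4] w 29.3 t 25.35
```

{"name": "carry_out", "arguments": {"motion": [[0,0,0,0,0,-40,-1],[0,0,0,0,0,-90,-1],[0,0,0.1,10,-45,-138,-1],[0,0,0.2,20,-90,-138,-1],[0,0,0.3,30,-135,-138,-1]]}}

```text
clock: 25.98
position: [514.3, 116.4, 158.8]
ee_rot: [-0.068, 0.998, 0.0, 0.0]
contact_force: [1.2, 1.3, -2.6]
gripper_width: 29.5
grasp_force: 60.0
```

```bash
python3 -c "
from h import *
go((536,24,160),87.6)"
```

```text
pos [514.3 116.4 158.8] z [-0.     0.001 -1.   ] shift [ -8.9 -94.5  -1.3] turn z rad 0.179 f [ 1.2  1.3 -2.6] w 29.5 t 25.98
```

{"name": "carry_out", "arguments": {"motion": [[0,0,0.09,-4,-45,0,-1],[0,0,0.18,-9,-92,0,-1],[0,0,0.18,-9,-92,0,-1],[0,0,0.18,-9,-92,0,-1]]}}

```text
clock: 26.48
position: [535.8, 27.7, 157.8]
ee_rot: [0.02, 1.0, -0.0, -0.001]
contact_force: [-0.2, 0.1, -1.5]
gripper_width: 29.0
grasp_force: 60.3
```

```bash
python3 -c "
from h import *
np.set_printoptions(precision=2,suppress=True,linewidth=200)
go((536,24,160),87.6)
d=snap('wrist','w8');g=cv2.cvtColor(d['color'],cv2.COLOR_BGR2GRAY)
s=read_state();r=R.from_quat(s['ee_rot']);off=r.apply([0.7,0,0])
c=np.array(s['position'])+off; c[2]-=21.6-4
Y=r.apply([0,1,0]);pp=proj(d,[c+45*Y,c-45*Y,c+60*Y,c-60*Y,c]);print('pred holes',pp)
for p in pp[:2]:
  x,y=p.astype(int);print(x,y);print(g[y-16:y+17:2,x-20:x+21:2])
"
```

```text
pos [535.8  27.7 157.8] z [-0.  0. -1.] shift [-0.4 -3.7 -2.2] turn z rad 0.001 f [-0.2  0.1 -1.5] w 29.0 t 26.48
pred holes [[418.62 291.93]
 [223.35 292.03]
 [450.95 291.84]
 [191.   291.97]
 [320.99 292.08]]
418 291
[[ 39  40  37  38  39  43  42  43  40  39  43  40  41  44  39  43  41  40  40  39  40]
 [ 36  39  42  36  40  43  42  39  42  40  44  39  37  38  40  43  43  37  43  44  42]
 [ 44  40  39  41  42  41  42  45  37  39  39  44  39  40  40  43  42  42  34  40  40]
 [ 37  41  42  39  43  41  41  42  42  44  43  46  56  53  40  37  38  41  40  38  39]
 [ 40  40  39  39  38  36  40  50  74  86  86  91 134 151 107  57  38  36  38  41  41]
 [ 37  40  42  43  37  44  75  92  94  96  97 103 167 211 197 135  48  40  42  40  40]
 [ 41  42  42  40  44  74  94  98  97  96  94 105 169 211 211 168  58  38  39  42  36]
 [ 39  38  43  40  68  94  95  93  95  93  96 108 179 213 216 169  52  28  38  39  37]
 [ 38  38  41  52  88  99  99  99  96  98  97 118 193 218 216 151  40  32  38  43  36]
 [ 41  40  40  62  98 100 102 101  98 101 101 120 196 215 199 110  29  30  36  41  37]
 [ 39  40  
[... 1386 characters left out ...]
39]
 [ 51  39  29  20  42  87 101  99  99 100 100  99 100 101  99  96  65  42  39  41  43]
 [ 40  33  30  23  19  58  93  99 101  99 100 100  98  98 100  98  68  37  41  45  43]
 [ 43  37  31  23  25  32  58  85  97 100 101  98  98  97  97  89  57  43  40  42  45]
 [ 46  30  33  27  26  27  31  44  64  83  90  91  90  82  67  48  36  40  40  38  42]
 [ 41  37  36  31  22  24  22  27  24  39  39  48  43  37  28  28  35  41  41  46  42]
 [ 36  41  35  35  31  26  24  21  18  26  25  23  22  26  31  35  41  42  40  41  42]
 [ 43  41  36  35  37  30  24  28  28  19  28  19  30  32  30  35  40  38  42  39  43]
 [ 43  45  41  40  39  35  28  33  35  29  36  33  30  38  35  40  40  43  42  39  40]]
```

```bash
cat > holes.py <<'E'
from h import *
np.set_printoptions(precision=2,suppress=True,linewidth=200)
def holes(f,pp,ths=(60,86),rad=16):
    d=load(f);g=cv2.GaussianBlur(cv2.cvtColor(d['color'],cv2.COLOR_BGR2GRAY),(3,3),0);out=[]
    for p,t in zip(pp,ths):
        x,y=np.round(p).astype(int);w=(g[y-rad:y+rad+1,x-rad:x+rad+1]>t).astype(np.uint8)
        n,l,st,c=cv2.connectedComponentsWithStats(w);k=l[rad,rad];out.append(c[k]+[x-rad,y-rad]);print('area',st[k])
    return d,np.array(out)
E
python3 -c "
from holes import *
d,c=holes('w8',[(418.6,292),(223.4,292)],rad=20);print(c)
s=read_state();z=s['position'][2]-21.6+4
P=onz(d,c,z);r=R.from_quat(s['ee_rot'])
print(P,np.linalg.norm(P[0]-P[1]),'centre',P.mean(0),'rel tool',r.inv().apply(P.mean(0)-s['position']),'yang',np.degrees(np.arctan2(*(P[0]-P[1])[1::-1])))
for q in P: print(r.inv().apply(q-s['position']))
"
```

```text
area [  5   9  27  21 420]
area [  9  11  22  18 297]
[[417.25 291.39]
 [222.35 291.44]]
[[536.69  72.55 140.45]
 [533.1  -17.16 140.45]] 89.78638594461023 centre [534.9   27.69 140.45] rel tool [ 0.97 -0.55 17.6 ] yang 87.70967495985397
[ 0.96 44.35 17.6 ]
[  0.98 -45.44  17.6 ]
```

{"name": "carry_out", "arguments": {"motion": [[0,0,0,-15,-1.5,0,-1],[0,0,0,-30,-3,0,-1],[0,0,0,-41,-3.6,0,-1],[0,0,0,-41,-3.6,0,-1],[0,0,0,-41,-3.6,20,-1]]}}

```text
clock: 27.15
position: [578.5, 22.8, 139.7]
ee_rot: [0.02, 1.0, 0.0, 0.002]
contact_force: [-0.7, 0.1, -2.9]
gripper_width: 29.5
grasp_force: 60.3
```

{"name": "carry_out", "arguments": {"motion": [[0,0,0,0,0,2,-1],[0,0,0,0,0,2,-1]]}}

```text
clock: 27.4
position: [577.3, 22.5, 136.9]
ee_rot: [0.02, 1.0, -0.0, 0.0]
contact_force: [0.5, -1.1, -2.2]
gripper_width: 29.2
grasp_force: 60.3
```

```bash
python3 -c "
from h import *
go((577,22.4,108),87.5)"
```

```text
pos [577.3  22.5 136.9] z [ 0. -0. -1.] shift [ 0.3 -0.1 28.9] turn z rad 0.004 f [ 0.5 -1.1 -2.2] w 29.2 t 27.4
```

{"name": "carry_out", "arguments": {"motion": [[0,0,0,0,0,3,-1],[0,0,0,0,0,6,-1],[0,0,0,0,0,8,-1],[0,0,0,0,0,10,-1],[0,0,0,0,0,11,-1]]}}

```text
clock: 28.02
position: [577.2, 22.5, 125.5]
ee_rot: [0.02, 1.0, -0.0, -0.0]
contact_force: [0.1, 0.1, -1.1]
gripper_width: 29.1
grasp_force: 60.3
```

{"name": "carry_out", "arguments": {"motion": [[0,0,0,0,0,1,-1],[0,0,0,0,0,2,-1],[0,0,0,0,0,3,-1]]}}

```text
clock: 28.4
position: [577.3, 22.6, 122.6]
ee_rot: [0.02, 1.0, 0.0, 0.0]
contact_force: [0.5, 0.2, -2.0]
gripper_width: 29.2
grasp_force: 60.3
```

{"name": "carry_out", "arguments": {"motion": [[0,0,0,0,0,1,-1],[0,0,0,0,0,2,-1],[0,0,0,0,0,3,-1],[0,0,0,0,0,4,-1],[0,0,0,0,0,5,-1]]}}

```text
clock: 29.02
position: [577.2, 22.5, 117.5]
ee_rot: [0.02, 1.0, -0.0, -0.0]
contact_force: [0.6, -0.1, -2.3]
gripper_width: 29.2
grasp_force: 60.3
```

{"name": "carry_out", "arguments": {"motion": [[0,0,0,0,0,1,-1],[0,0,0,0,0,2,-1],[0,0,0,0,0,3,-1],[0,0,0,0,0,4,-1],[0,0,0,0,0,5,-1]]}}

```text
clock: 29.65
position: [577.2, 22.6, 112.5]
ee_rot: [0.02, 1.0, -0.0, -0.0]
contact_force: [0.3, 0.0, -1.9]
gripper_width: 29.2
grasp_force: 60.3
```

{"name": "carry_out", "arguments": {"motion": [[0,0,0,0,0,1,-1],[0,0,0,0,0,2,-1],[0,0,0,0,0,3,-1],[0,0,0,0,0,4,-1],[0,0,0,0,0,4.5,-1]]}}

```text
clock: 30.28
position: [577.2, 22.5, 108.0]
ee_rot: [0.02, 1.0, -0.0, -0.0]
contact_force: [-0.6, 0.7, -1.8]
gripper_width: 29.4
grasp_force: 60.3
```

{"name": "carry_out", "arguments": {"motion": [[0,0,0,0,0,0.5,-1],[0,0,0,0,0,1,-1]]}}

```text
clock: 30.52
position: [577.3, 22.5, 107.5]
ee_rot: [0.02, 1.0, -0.0, 0.0]
contact_force: [-1.0, -0.2, 1.8]
gripper_width: 29.2
grasp_force: 60.8
```

Contact came at 107.5 mm, exactly as predicted. I'll release, back straight up, and check.

{"name": "carry_out", "arguments": {"motion": [[0,0,0,0,0,0,-0.4],[0,0,0,0,0,0,0],[0,0,0,0,0,0,0.2],[0,0,0,0,0,-40,0.2],[0,0,0,0,0,-100,0.2]]}}

```text
clock: 31.15
position: [576.2, 22.3, 206.4]
ee_rot: [0.02, 1.0, -0.001, -0.002]
contact_force: [2.0, -0.4, 0.0]
gripper_width: 51.1
grasp_force: 0.0
```

{"name": "carry_out", "arguments": {"motion": [[0,0,0,0,0,-40,0.2],[0,0,0,-40,0,-50,0.2],[0,0,0,-40,0,-50,0.2]]}}

```text
clock: 31.52
position: [619.2, 21.1, 257.6]
ee_rot: [0.02, 1.0, 0.0, 0.001]
contact_force: [-0.6, 0.1, -1.0]
gripper_width: 51.3
grasp_force: 0.0
```

Run:
```python
from holes import *
go((577,22,200),87.5)
d=snap('wrist','w9');g=cv2.cvtColor(d['color'],cv2.COLOR_BGR2GRAY)
# plate corners predicted if seated, vs detected dark plate edges
m=np.array([576,22.2]);y=np.array([.042,.999]);x=np.array([.999,-.042])
P=lambda a,b,z:np.r_[m+a*x+b*y,z]
for z in(93.9,85.9):print(z,proj(d,[P(-22,-60,z),P(-22,60,z),P(22,-60,z),P(22,60,z)]))
print('block top',proj(d,[P(0,0,151.9)]),'barrel top',proj(d,[(616.3,21,169.9)]))
# dark regions near block and barrel tops; plate mask
def cen(mask,p,r):
    a,b=np.round(p).astype(int);w=mask[b-r:b+r+1,a-r:a+r+1].astype(np.uint8);n,l,st,c=cv2.connectedComponentsWithStats(w)
    i=1+np.argmax(st[1:,4]);return c[i]+[a-r,b-r],st[i]
a=proj(d,[P(0,-50,93.9)])[0].astype(int);print('column thru -y arm',a);print(g[a[1]-45:a[1]+45:3,a[0]])
b=proj(d,[P(-12,0,93.9)])[0].astype(int);print('row',b);print(g[b[1],b[0]-110:b[0]+111:4])
```

```text
pos [619.2  21.1 257.6] z [ 0.  0. -1.] shift [42.4 -0.8 57.5] turn z rad 0.003 f [-0.6  0.1 -1. ] w 51.3 t 31.52
93.9 [[239.64 132.  ]
 [397.88 132.27]
 [242.83 189.5 ]
 [394.55 189.73]]
85.9 [[241.58 131.53]
 [395.96 131.79]
 [244.61 187.7 ]
 [392.79 187.93]]
block top [[318.66 171.82]] barrel top [[319.35 240.81]]
column thru -y arm [254 161]
[173 173 171 169 126 148  87  64  64  65  65  63  63  58  46  41  41  40  56  63  64  64  64  59  63  93 143 146 146 146]
row [318 145]
[177 174 173 174 173 173 174 170 133  63  64  60  67  63  65  64  63  65  65  59  66  64  66  66  64  63  65  64  64  66  64  60  63  64  64  66  59  31  32  31  35  31  27  27  31  34  34  40  78
  95  94  96 142 175 172 173]
```

Run:
```python
from holes import *
d=load('w9');g=cv2.cvtColor(d['color'],cv2.COLOR_BGR2GRAY)
w=(g[215:270,290:350]>120).astype(np.uint8);n,l,st,c=cv2.connectedComponentsWithStats(w)
for i in range(1,n):
    if st[i,4]>80: print('bright',c[i]+[290,215],st[i])
print(g[241,285:356:3]);print(g[215:268:3,319])
print(job_done())
```

```text
bright [318.91 237.3 ] [   7    4   42   39 1205]
[ 76  78  79  81 113 132 153 156 156 150 150 146 143 143 144 145 142 142  83  74  79  81  78  74]
[ 52  99 140 138 158 160 163 160 147 148 143 144 141 144 125  78  93  97]
the job is handed in; nothing more can be done
None
```

The barrel is home at the closed end of the slot with its flange under the plate, and the keeper sits flat over both dowels. The last wrist image put the keeper within about 1 mm of where it should be. I've handed the job in at about 31.5 s; no verdict came back, and I didn't re-measure the bystanders at the end.

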